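# Undo the reverse-threaded nut and unload the tube mixer

## Task

The mixing run is over: unload the tube mixer. Its black wing nut has a reversed thread, so unscrew it clockwise (never just pull it off), put it on the grey rubber mat, lift the hold-down bar off and lay it flat on the same mat with its middle well over the mat, then pull out every sample tube (two to four of them) and put them all in the steel basket. Do not bump the tall amber bottle, the glass dish or the beaker with the arm.

Things in the scene. Friction and masses are not known exactly. Their poses are not given: they have to be found in the camera images.
- mixer: Tube mixer, fixed: white base 290 x 130 x 40 mm (long along its x), origin at the centre of its underside. Grey block of four square wells, 32 mm wide, floors 40 mm and rims 95 mm above the bench, at x = -98, -54, 54, 98 mm, y = 0. Two end pillars (20 mm wide, at x = +-122 mm, tops 147 mm above the bench) carry the bar. Threaded steel post, 28 mm diameter, at x = y = 0.
- post_top (a point): Top of the mixer's post, 184 mm above the bench, 23 mm above the upper face of the fitted bar. Its thread is REVERSED (left-hand, 16 mm lead): seen from above, CLOCKWISE loosens and lifts the nut 2.5 mm per rad; anticlockwise jams it. The nut is free after 3.6 to 4 rad clockwise (up to 6 does no harm), then lifts straight up off the post.
- nut_mid (a point): Black wing nut, 100 g, 63 mm tall; point on its axis 31.5 mm above its underside. Round hollow skirt 48 mm diameter, 31 mm high; above it an upright wing 56 mm along the nut's x, 14 mm thick (y), 32 mm high: pinch it across its thickness. Starts with its underside on the bar (161 mm above the bench), x along the mixer's x within 0.2 rad; turns easily, stays where left between turns.
- wing_end (a point): Middle of that end of the nut's wing which lies towards the nut's +x: 28 mm from the nut's axis, 47 mm above its underside. Turned clockwise from the start, it goes to the mixer's -y side.
- bar_mid (a point): Pale metal hold-down bar, 266 (x) x 52 (y) x 14 (z) mm, 220 g, with a 32 mm square hole at its middle for the post; point in the hole, half-way up. Starts on the mixer's pillars (underside 147 mm above the bench), just above the tube caps. Can be gripped across its 52 mm width at the middle, fingers either side of the post; lifts straight up.
- mat: Grey rubber mat fixed on the bench, 290 (x) x 190 (y) x 4 mm; origin at the centre of its underside. Place for the nut and the bar.
- basket: Open steel basket standing loose on the bench, 170 (x) x 130 (y) x 70 mm high outside, walls and floor 5 mm, 0.7 kg; origin at the centre of its underside. Place for the tubes.
- tube1_mid (a point): Sample tube 1: 100 mm long, 45 g; clear round body 24 mm diameter, flat bottom; white square cap 28 x 28 mm, 22 mm high, at the z end; point on its axis half-way up, x and y square to the cap flats. Starts standing in a mixer well (4 mm play all round), cap flats along the mixer x and y within 0.1 rad. 2 to 4 of the four tubes are present; None at the start means absent.
- tube2_mid (a point): Sample tube 2: 100 mm long, 45 g; clear round body 24 mm diameter, flat bottom; white square cap 28 x 28 mm, 22 mm high, at the z end; point on its axis half-way up, x and y square to the cap flats. Starts standing in a mixer well (4 mm play all round), cap flats along the mixer x and y within 0.1 rad. 2 to 4 of the four tubes are present; None at the start means absent.
- tube3_mid (a point): Sample tube 3: 100 mm long, 45 g; clear round body 24 mm diameter, flat bottom; white square cap 28 x 28 mm, 22 mm high, at the z end; point on its axis half-way up, x and y square to the cap flats. Starts standing in a mixer well (4 mm play all round), cap flats along the mixer x and y within 0.1 rad. 2 to 4 of the four tubes are present; None at the start means absent.
- tube4_mid (a point): Sample tube 4: 100 mm long, 45 g; clear round body 24 mm diameter, flat bottom; white square cap 28 x 28 mm, 22 mm high, at the z end; point on its axis half-way up, x and y square to the cap flats. Starts standing in a mixer well (4 mm play all round), cap flats along the mixer x and y within 0.1 rad. 2 to 4 of the four tubes are present; None at the start means absent.
- amber: Amber glass bottle, 60 mm diameter, 150 mm tall; origin at the centre of its underside. Bystander, not to be bumped.
- dish: Shallow glass dish, 100 mm diameter, 18 mm high; origin at the centre of its underside. Bystander, not to be bumped.
- beaker: Glass beaker, 80 mm diameter, 100 mm tall; origin at the centre of its underside. Bystander, not to be bumped.
There are look-alikes about, which are no part of the job. Leave any blue look-alike of the part that bears nut_mid alone.

How it is judged:
By the outcome, as a careful person would: the job done as asked, in the order asked, and still so for the second after the job is handed in, with the robot touching nothing.
Of tube1, tube2, tube3, tube4 only 2 to 4 are there at a start; the rules pass over those that are not, and their reading is None.
At some moment in a run one of basket may be knocked a few centimetres aside while the robot is not near it.
Once in a run the grip may slacken for a moment while it holds something.
It also fails if it takes over 210 s, if anything falls off the work surface, if the arm or the gripper's body presses on something with over 40 N, if the wrist force passes 120 N, or if a joint passes its speed limit or range.

## Robot

A 7-joint arm with a two-finger parallel gripper is mounted at the origin on the work surface. World frame = base frame: x ahead of the robot, y to its left, z up, the work surface at z = 0. Lengths are in m, angles in rad, forces in N, time in s.
With the tool pointing down it reaches from about 0.375 to 0.925 m from the base axis. Payload 3.1 kg.
Tool frame: the origin (TCP) lies on the centre line of the jaws, within the pads' length; the fingertips stand manip.tcp_to_tips ahead of it and the grasp point (between the pads) lies 2 mm behind it (manip.tcp_to_tips is the distance from the TCP to the fingertips, in m); z points along the fingers, y is the line along which they close (so a half turn about z gives the same grasp; the last joint's range is limited). The gripper opens to 85 mm and grips with 20 to 120 N. Pads are 22 mm wide; open, the fingers measure 114 mm over their backs; the gripper's body (76 mm by 85 mm) begins 54 mm behind the grasp point. The pads swing forward as they close: fully open they stand 13 mm farther back than shut.
Start: joints at [-0.098, 0.383, 0.044, 1.598, -0.018, 1.161, -0.05], TCP at [0.65, 0, 0.248] pointing down, gripper open.
Joint ranges: [-2.61, 2.61], [-0.41, 2.15], [-1.48, 1.57], [0, 2.5], [-1.57, 4.71], [0.05, 1.97], [-2.85, 2.85]. Speed limits (rad/s): [2.79, 2.79, 3.14, 3.14, 3.14, 3.14, 3.14].

## Interface

Orientations are given as a rotation vector (axis times angle).
In Python, from cell import telemetry, capture, get_calibration, workorder, manip gives the robot as it stands. The module is installed in compiled form; this text tells all that it offers.
- The arm moves only by the tool apply_moves, never from a script. Its argument "series" is one flat list of numbers, 7 for each row, row after row: the shift along the tool's x, y, z in m, then the turn, a rotation vector about the tool's x, y, z in rad, then the closure, from -1 (fully open) to 1 (shut). A call has 1 to 12 rows; each row is the pose to reach, as a shift and turn from the pose commanded when the call began, along the tool's axes at that moment; what a row does not reach only later rows make up. A row lasts 1/12 s, in which the tool goes at most 41.7 mm and 7.16 degrees, less where a joint would pass 70% of its speed; a pose out of reach is approached as far as the arm can. A call with a gripper value outside its range is refused whole. The fingers move at their own pace and stop on an object; "force" is the grip in N (left out, the last holds). Time passes only in rows, so rows that repeat a pose let the fingers close. It gives the time, the measured TCP pose, the force, the opening and the grip force at its end, in the units of the state.
- telemetry.sense(): the state, without advancing time (a new reading comes with each control period).
- capture(name): name is "scene" or "side" or "wrist"; returns (picture, depth): 480x640x3 uint8, red, green, blue; 480x640 float32, m along the optical axis (not along the pixel's ray), 0 where there is no reading.
- get_calibration(name): a dict with "K" (3x3 intrinsics, pixels), "rvec" (rotation vector, rad) and "tvec" (3), from world to camera coordinates, as OpenCV has them. Camera axes: x right, y down, z forward; pixel columns grow to the right and rows downward; lengths in m; the calibration is good to about 2 mm. The wrist camera is an equidistant fisheye: a pixel r from the principal point sees the ray r / f radians off the axis. A picture is of the moment at which its call begins: read the wrist's pose just before it. get_calibration takes no time and is no camera call; for the wrist camera it gives the pose at the moment of the call.
- workorder.close_job(): hands the job in; it is judged then, once.
The state is a dict: "clock": time; "qpos": joint angles; "joint_velocities": joint speeds; "tau": joint torques, N m; "position": TCP position; "orientation": TCP orientation; "contact_force": force on the tool from outside, world axes, zero at the start; "moment": the same for the moment, N m; "grip_width": finger opening in m; "finger_force": force on a finger pad.
Only numpy, scipy, OpenCV 4.12 (cv2) and the standard library are available. Lean on these libraries where they do the work, as an engineer would, in place of code of your own. Each camera call takes 0.05 s, during which the arm holds its last target. There are 200 camera calls.

## Working session

There is one attempt and no reset: what is moved stays moved. The work goes in short steps, Python scripts to look and compute and a tool call to move; the robot and the scene stay as the last step left them, time stands still between calls to the robot, and variables do not carry over. Pictures are saved under pics/ and viewed, at most 14 in all, crops included, and the job is handed in when it is done.

Besides the shell and the picture viewer there is one more tool, called after ">>>" as name(argument=value, ...), one argument or row to a line, values as JSON. apply_moves: Moves the arm, as the interface text tells. Its arguments: {"type":"object","properties":{"series":{"type":"array","items":{"type":"number"}},"force":{"type":"number"}},"required":["series"]}

```bash
mkdir -p pics; cat > h.py <<'E'
import numpy as np, cv2
from scipy.spatial.transform import Rotation as R
from cell import telemetry, capture, get_calibration, workorder, manip
def cal(n):
    c=get_calibration(n); return np.array(c["K"]),R.from_rotvec(np.ravel(c["rvec"])).as_matrix(),np.ravel(c["tvec"])
def cloud(n):
    K,r,t=cal(n); im,d=capture(n)
    v,u=np.mgrid[:480,:640]
    x=(u-K[0,2])/K[0,0]; y=(v-K[1,2])/K[1,1]
    if n=="wrist":
        a=np.hypot(x,y); s=np.where(a>1e-6,np.tan(np.minimum(a,1.5))/np.maximum(a,1e-6),1); x=x*s;y=y*s
    P=np.dstack([x*d,y*d,d])
    W=(P-t)@r
    W[d<=0]=np.nan
    return im,d,W
def save(n,im): cv2.imwrite(f"pics/{n}.png",im[:,:,::-1])
E
python3 - <<'E'
from h import *
print(telemetry.sense(), manip.tcp_to_tips)
for n in("scene","side","wrist"):
    im,d,W=cloud(n); save(n+"0",im); np.savez(n+"0",im=im,d=d,W=W); print(n,cal(n)[0][0,0],-cal(n)[1].T@cal(n)[2])
E
```

```text
{'clock': 0.0, 'qpos': array([-0.09779061,  0.38387358,  0.04381895,  1.59959984, -0.01788412,
        1.16119704, -0.04990979]), 'joint_velocities': array([0.00109268, 0.00099268, 0.00012049, 0.00153981, 0.00077188,
       0.00173108, 0.00065117]), 'tau': array([-8.41360106e-04, -4.33466363e+01,  1.02427706e+00, -2.49513745e+01,
        1.06121189e-02,  1.12996699e-02, -5.17373280e-06]), 'position': array([ 6.49088186e-01, -5.77132039e-06,  2.46849967e-01]), 'orientation': array([-2.22008797, -2.22026653,  0.00314837]), 'contact_force': array([-0.62340648, -0.01241218, -0.19893848]), 'moment': array([-0.02183878,  0.04952776,  0.02874657]), 'finger_force': 0.0, 'grip_width': 0.084850728308774} 0.017
scene 531.7695277629111 [1.52804466 0.17135851 0.91447202]
side 451.3557949143825 [ 0.34737017 -0.65902722  0.59361548]
wrist 371.64829954431775 [0.64916022 0.07386462 0.37218721]
```

View pics/scene0.png

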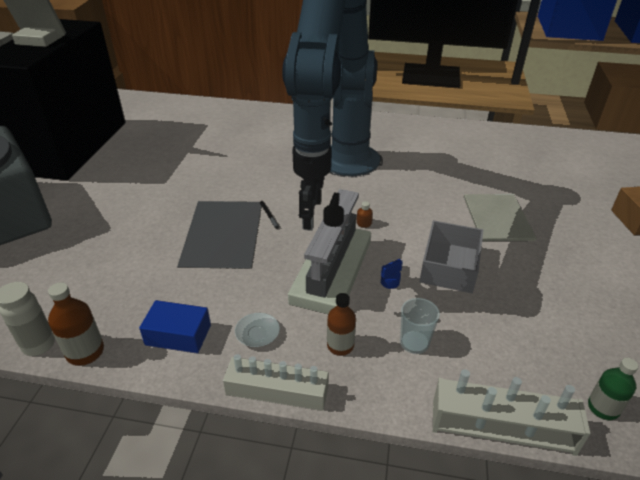

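View pics/side0.png

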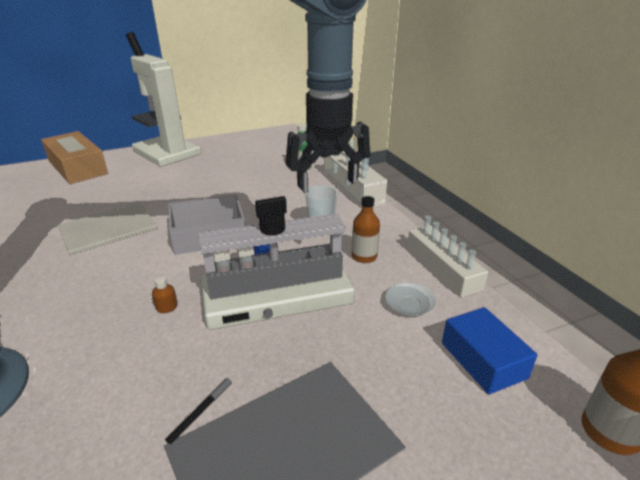

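Scene: black nut (335,208) on the bar, blue look-alike (392,272), mat (222,233), basket (453,255), amber bottle (341,330), small amber decoy (365,215), dish (258,330), beaker (417,325). Now measure.

```bash
python3 - <<'E'
from h import *
D={n:np.load(n+"0.npz") for n in("scene","side","wrist")}
def pts(n,box,zl,zh,cond=None):
    W=D[n]["W"];im=D[n]["im"].astype(int)
    m=(W[...,2]>zl)&(W[...,2]<zh)
    u0,v0,u1,v1=box; b=np.zeros(m.shape,bool); b[v0:v1,u0:u1]=1; m&=b
    if cond is not None: m&=cond(im)
    return W[m]
def rect(name,p):
    if len(p)<5: print(name,"few",len(p));return
    lo,hi=np.percentile(p,[0.5,99.5],axis=0)
    r=cv2.minAreaRect((p[:,:2]*1000).astype(np.float32)); print(name,len(p),"c",np.round(r[0],1),"size",np.round(r[1],1),"ang",round(r[2],1),"z",np.round(np.median(p[:,2]),4))
S=(280,180,385,310); 
rect("bar scene",pts("scene",S,.156,.166)); rect("bar side",pts("side",(190,190,360,330),.156,.166))
rect("base scene",pts("scene",S,.034,.046,lambda i:i.sum(2)>330)); rect("base side",pts("side",(190,190,360,330),.034,.046,lambda i:i.sum(2)>380))
dark=lambda i:i.max(2)<60
rect("nut scene",pts("scene",S,.195,.235,dark)); rect("nut side",pts("side",(240,180,300,240),.195,.235,dark))
rect("nutskirt side",pts("side",(240,180,300,240),.165,.19,dark))
rect("mat scene",pts("scene",(170,190,270,275),-.003,.012,lambda i:i.max(2)<100))
rect("mat side",pts("side",(150,355,420,480),-.003,.012,lambda i:i.max(2)<100))
rect("basket scene",pts("scene",(405,205,500,300),.064,.076)); rect("basket side",pts("side",(150,180,260,255),.064,.076))
rect("amber scene",pts("scene",(320,285,362,360),.02,.16)); rect("amber side",pts("side",(345,190,385,265),.02,.16))
rect("dish scene",pts("scene",(225,300,290,360),.008,.03)); rect("dish side",pts("side",(375,275,440,325),.008,.03))
rect("beaker scene",pts("scene",(390,290,445,355),.02,.12)); rect("bluenut",pts("scene",(375,255,408,292),.01,.1)); rect("smallamber",pts("scene",(355,200,376,230),.01,.1)); rect("smallamber",pts("side",(150,275,180,312),.01,.1))
im=D["side"]["im"][180:330,180:370]; save("sidecrop",cv2.resize(im,None,fx=4,fy=4,interpolation=3))
E
```

```text
bar scene 1235 c [552.6  31.3] size [ 53.4 270.5] ang 82.2 z 0.1606
bar side 2103 c [550.1  28.7] size [ 57.8 265.7] ang 82.0 z 0.16
base scene 623 c [631.2  13.3] size [114.9 133.1] ang 83.5 z 0.039
base side 2735 c [584.3 163.3] size [412.8 353.5] ang 81.8 z 0.0389
nut scene 173 c [554.2  31.9] size [14.8 57.3] ang 84.9 z 0.2195
nut side 476 c [548.8  25.4] size [13.6 53.1] ang 87.7 z 0.2114
nutskirt side 300 c [546.8  16.2] size [26.3 45.1] ang 79.5 z 0.1779
mat scene 4708 c [ 449.5 -274.7] size [300.8 219.6] ang 9.7 z 0.0029
mat side 16767 c [ 455.3 -260.3] size [202.  327.8] ang 80.6 z 0.0036
basket scene 511 c [473.6 324.4] size [130.2 179.3] ang 83.2 z 0.0692
basket side 507 c [471.1 321.2] size [137.8 170. ] ang 83.5 z 0.0679
amber scene 1800 c [717.8  69.2] size [200.5  74.7] ang 10.1 z 0.0686
amber side 1483 c [846.  183.3] size [302.   66.5] ang 58.1 z 0.0735
dish scene 761 c [759.4 -96.7] size [ 97.4 153.6] ang 88.9 z 0.0128
dish side 764 c [ 783.3 -100.9] size [98.8 97.5] ang 53.5 z 0.0126
beaker scene 1593 c [745.1 247.3] size [80.4 78.7] ang 17.8 z 0.072
bluenut 452 c [570.5 183.3] size [33.7 57.7] ang 35.6 z 0.0393
smallamber 323 c [383.9  90.1] size [109.7  43.2] ang 1.9 z 0.0418
smallamber 636 c [337.1  78.6] size [35.7 43.4] ang 88.9 z 0.0418
```

View pics/sidecrop.png

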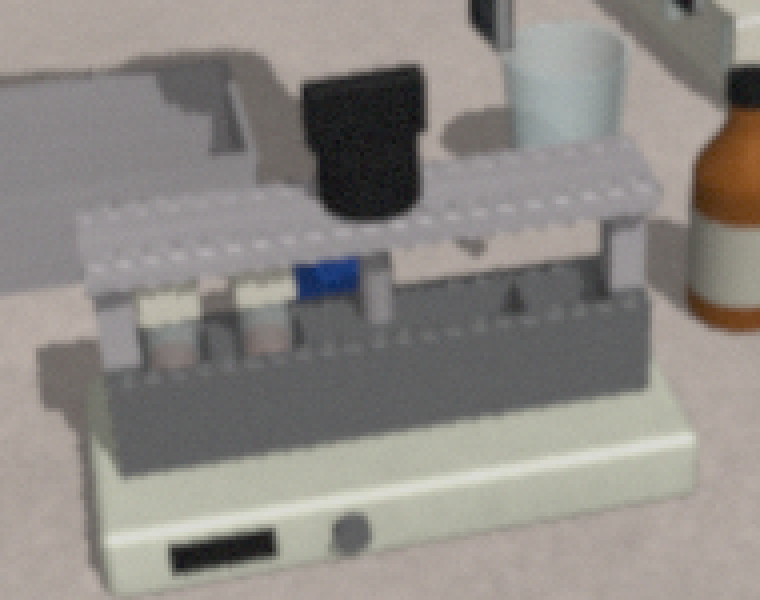

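View pics/wrist0.png

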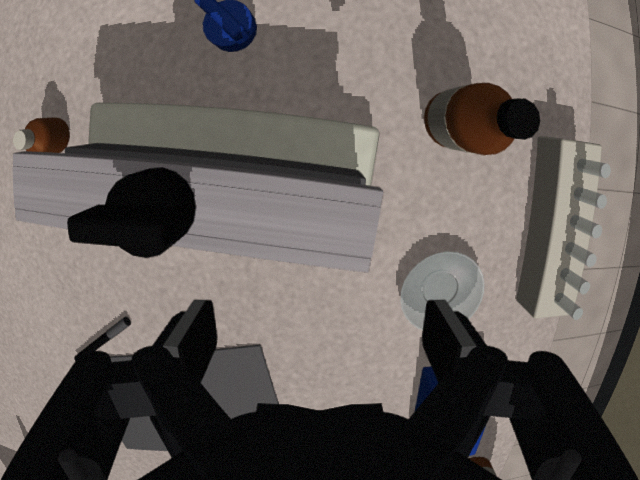

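Two tubes are under the bar's robot-side half (crop (170,325) and (263,320)); the other two wells look empty. The wrist view confirms that the nut on the bar is black, at (140,212), with the blue decoy at (228,25). Moving above the nut with the jaws turned across the wing.

>>> apply_moves(
  series=[0, 0, -0.03, 0, 0, -0.12, -1, 0, 0, -0.06, 0, 0, -0.24, -1, 0.015, -0.04, -0.072, 0, 0, -0.37, -1, 0.03, -0.08, -0.072, 0, 0, -0.5, -1, 0.03, -0.098, -0.072, 0, 0, -0.62, -1, 0.03, -0.098, -0.072, 0, 0, -0.75, -1, 0.03, -0.098, -0.072, 0, 0, -0.87, -1, 0.03, -0.098, -0.072, 0, 0, -1.0, -1, 0.03, -0.098, -0.072, 0, 0, -1.12, -1, 0.03, -0.098, -0.072, 0, 0, -1.24, -1, 0.03, -0.098, -0.072, 0, 0, -1.36, -1, 0.03, -0.098, -0.072, 0, 0, -1.48, -1],
  force=40,
)

```text
clock: 1.15
position: [0.5516, 0.0299, 0.3198]
orientation: [-0.133, -3.138, 0.0]
contact_force: [0.1, -0.0, 1.2]
grip_width: 0.0851
finger_force: 0.0
```

```bash
cat >> h.py <<'E'
def st():
    s=telemetry.sense(); T=R.from_rotvec(s["orientation"]).as_matrix()
    print("t",round(s["clock"],2),"p",np.round(s["position"],4),"yaw_y",round(np.degrees(np.arctan2(T[1,1],T[0,1])),2),"tilt",np.round(T[:2,2],3),"q",np.round(s["qpos"],2),"w",round(s["grip_width"],4),"ff",round(s["finger_force"],1),"F",np.round(s["contact_force"],1))
    return s["position"],T
def rect(name,p):
    if len(p)<5: print(name,"few",len(p));return
    r=cv2.minAreaRect((p[:,:2]*1000).astype(np.float32)); print(name,len(p),"c",np.round(r[0],1),"size",np.round(r[1],1),"ang",round(r[2],1),"zmed",np.round(np.median(p[:,2]),4))
E
python3 - <<'E'
from h import *
st(); im,d,W=cloud("wrist"); save("w1",im)
g=im.max(2)<70; X,Y,Z=W[...,0],W[...,1],W[...,2]
near=(abs(X-.55)<.06)&(abs(Y-.03)<.06)
rect("wing top",W[near&(Z>.214)&(Z<.23)]); rect("wing",W[near&g&(Z>.196)&(Z<.23)])
b=(Z>.156)&(Z<.166)&(abs(X-.55)<.2)&(abs(Y-.03)<.1); rect("bar",W[b])
E
```

```text
t 1.15 p [0.5516 0.0299 0.3198] yaw_y 85.14 tilt [-0.001 -0.   ] q [-0.01  0.15 -0.13  1.74  0.02  1.25  1.34] w 0.0851 ff 0.0 F [ 0.1 -0.   1.2]
wing top 1872 c [550.4  30.6] size [14.  56.1] ang 85.7 zmed 0.2231
wing 1955 c [550.4  30.6] size [14.  56.1] ang 86.1 zmed 0.2231
bar 15856 c [550.8  30.5] size [ 52.7 266.4] ang 82.2 zmed 0.1604
```

>>> apply_moves(
  series=[0.001, 0.0006, 0.035, 0, 0, -0.013, -1, 0.001, 0.0006, 0.07, 0, 0, -0.013, -1, 0.001, 0.0006, 0.095, 0, 0, -0.013, -1, 0.001, 0.0006, 0.107, 0, 0, -0.013, -1, 0.001, 0.0006, 0.107, 0, 0, -0.013, -1, 0.001, 0.0006, 0.107, 0, 0, -0.013, 0.6, 0.001, 0.0006, 0.107, 0, 0, -0.013, 1, 0.001, 0.0006, 0.107, 0, 0, -0.013, 1, 0.001, 0.0006, 0.107, 0, 0, -0.013, 1, 0.001, 0.0006, 0.107, 0, 0, -0.013, 1, 0.001, 0.0006, 0.107, 0, 0, -0.013, 1, 0.001, 0.0006, 0.107, 0, 0, -0.013, 1],
  force=40,
)

```text
clock: 2.2
position: [0.5518, 0.0309, 0.2144]
orientation: [0.122, 3.137, 0.001]
contact_force: [0.8, -0.1, 2.5]
grip_width: 0.0135
finger_force: 41.3
```

```bash
python3 -c "
from h import *
st()"
```

```text
t 2.2 p [0.5518 0.0309 0.2144] yaw_y 85.55 tilt [0.002 0.   ] q [-0.02  0.24 -0.13  1.86  0.04  1.04  1.33] w 0.0135 ff 41.3 F [ 0.8 -0.1  2.5]
```

>>> apply_moves(
  series=[0, 0, -0.0003, 0, 0, 0.117, 1, 0, 0, -0.0006, 0, 0, 0.234, 1, 0, 0, -0.0009, 0, 0, 0.35, 1, 0, 0, -0.0012, 0, 0, 0.467, 1, 0, 0, -0.0015, 0, 0, 0.584, 1, 0, 0, -0.0018, 0, 0, 0.7, 1, 0, 0, -0.002, 0, 0, 0.817, 1, 0, 0, -0.0023, 0, 0, 0.934, 1, 0, 0, -0.0026, 0, 0, 1.05, 1, 0, 0, -0.0029, 0, 0, 1.167, 1, 0, 0, -0.0032, 0, 0, 1.284, 1, 0, 0, -0.0035, 0, 0, 1.4, 1],
)

```text
clock: 3.2
position: [0.5512, 0.0308, 0.2169]
orientation: [2.122, 2.316, 0.001]
contact_force: [-0.2, 0.6, 0.2]
grip_width: 0.0134
finger_force: 41.0
```

```bash
python3 -c "
from h import *
st()"
```

```text
t 3.2 p [0.5512 0.0308 0.2169] yaw_y 5.01 tilt [0. 0.] q [-0.17  0.23  0.04  1.87 -0.01  1.04 -0.03] w 0.0134 ff 41.0 F [-0.2  0.6  0.2]
```

>>> apply_moves(
  series=[0, 0, -0.0003, 0, 0, 0.117, 1, 0, 0, -0.0006, 0, 0, 0.234, 1, 0, 0, -0.0009, 0, 0, 0.35, 1, 0, 0, -0.0012, 0, 0, 0.467, 1, 0, 0, -0.0015, 0, 0, 0.584, 1, 0, 0, -0.0018, 0, 0, 0.7, 1, 0, 0, -0.002, 0, 0, 0.817, 1, 0, 0, -0.0023, 0, 0, 0.934, 1, 0, 0, -0.0026, 0, 0, 1.05, 1, 0, 0, -0.0029, 0, 0, 1.167, 1, 0, 0, -0.0032, 0, 0, 1.284, 1, 0, 0, -0.0035, 0, 0, 1.4, 1],
)

```text
clock: 4.2
position: [0.5511, 0.0309, 0.2205]
orientation: [-3.115, -0.405, -0.0]
contact_force: [-0.7, 0.2, 0.8]
grip_width: 0.0133
finger_force: 41.1
```

```bash
python3 -c "
from h import *
st()"
```

```text
t 4.2 p [0.5511 0.0309 0.2205] yaw_y -75.2 tilt [0. 0.] q [-0.31  0.23  0.21  1.87 -0.05  1.05 -1.4 ] w 0.0133 ff 41.1 F [-0.7  0.2  0.8]
```

>>> apply_moves(
  series=[0, 0, -0.0003, 0, 0, 0.115, 1, 0, 0, -0.0006, 0, 0, 0.23, 1, 0, 0, -0.0009, 0, 0, 0.345, 1, 0, 0, -0.0012, 0, 0, 0.46, 1, 0, 0, -0.0015, 0, 0, 0.575, 1, 0, 0, -0.0018, 0, 0, 0.69, 1, 0, 0, -0.002, 0, 0, 0.805, 1, 0, 0, -0.0023, 0, 0, 0.92, 1, 0, 0, -0.0026, 0, 0, 1.035, 1, 0, 0, -0.0029, 0, 0, 1.15, 1, 0, 0, -0.0032, 0, 0, 1.265, 1, 0, 0, -0.0034, 0, 0, 1.36, 1],
)

```text
clock: 5.2
position: [0.5511, 0.0308, 0.2239]
orientation: [-2.677, 1.644, -0.0]
contact_force: [-0.2, -0.3, 0.7]
grip_width: 0.0134
finger_force: 41.1
```

```bash
python3 - <<'E'
from h import *
st(); im,d,W=cloud("wrist")
g=im.max(2)<70; X,Y,Z=W[...,0],W[...,1],W[...,2]
b=(Z>.150)&(Z<.175)&(abs(X-.55)<.2)&(abs(Y-.03)<.1); rect("bar",W[b])
im,d,W=cloud("side"); Z=W[...,2]; m=(im.max(2)<60)&(abs(W[...,0]-.55)<.03)&(abs(W[...,1]-.03)<.05)&(Z>.15); print("nut z low",np.nanpercentile(Z[m],[1,3,10]))
E
```

```text
t 5.2 p [0.5511 0.0308 0.2239] yaw_y -153.1 tilt [0. 0.] q [-0.46  0.23  0.38  1.88 -0.1   1.05 -2.72] w 0.0134 ff 41.1 F [-0.2 -0.3  0.7]
bar 27682 c [550.9  30.1] size [ 52.9 266.7] ang 82.2 zmed 0.1603
nut z low [0.17619443 0.18211819 0.20043461]
```

>>> apply_moves(
  series=[0, 0, -0.003, 0, 0, 0, 1, 0, 0, -0.006, 0, 0, 0, 1, 0, 0, -0.009, 0, 0, 0, 1, 0, 0, -0.012, 0, 0, 0, 1],
)

```text
clock: 5.63
position: [0.5509, 0.0306, 0.2358]
orientation: [2.682, -1.636, -0.001]
contact_force: [0.3, 0.8, -1.2]
grip_width: 0.0131
finger_force: 40.9
```

```bash
python3 - <<'E'
from h import *
for n,box in(("scene",(150,180,262,285)),("side",(150,350,430,480))):
    D=np.load(n+"0.npz"); W=D["W"];im=D["im"].astype(int)
    s=im.max(2); m=((s>35)&(s<95)&(abs(W[...,2])<.015)); b=np.zeros(m.shape,bool); b[box[1]:box[3],box[0]:box[2]]=1
    m=cv2.morphologyEx((m&b).astype(np.uint8),cv2.MORPH_OPEN,np.ones((9,9)))
    k,l,sts,_=cv2.connectedComponentsWithStats(m); i=1+np.argmax(sts[1:,4]); rect(n,W[l==i])
D=np.load("scene0.npz");W=D["W"];b=np.zeros((480,640),bool);b[295:355,130:215]=1
im=D["im"].astype(int);rect("bluebox",W[b&(im[...,2]>im[...,0]*2)&(W[...,2]>.02)])
b[:]=0;b[290:350,325:360]=1;rect("amber top",W[b&(W[...,2]>.02)&(W[...,2]<.1)&(W[...,0]>.7)])
b[:]=0;b[260:355,395:445]=1
st()
E
```

```text
scene 4500 c [ 453.3 -287.7] size [297.3 190. ] ang 10.1 zmed 0.0029Traceback (most recent call last):
  File "<stdin>", line 6, in <module>
    return _wrapfunc(a, 'argmax', axis=axis, out=out, **kwds)
    return bound(*args, **kwds)
ValueError: attempt to get argmax of an empty sequence
```

>>> apply_moves(
  series=[0, 0, -0.02, 0, 0, 0, 1, 0, 0, -0.04, 0, 0, 0, 1, 0.016, 0.008, -0.05, 0, 0, -0.12, 1, 0.047, 0.023, -0.05, 0, 0, -0.24, 1, 0.083, 0.041, -0.05, 0, 0, -0.36, 1, 0.12, 0.059, -0.05, 0, 0, -0.48, 1, 0.157, 0.077, -0.05, 0, 0, -0.6, 1, 0.194, 0.095, -0.05, 0, 0, -0.72, 1, 0.231, 0.114, -0.05, 0, 0, -0.84, 1, 0.268, 0.132, -0.05, 0, 0, -0.96, 1, 0.297, 0.146, -0.05, 0, 0, -1.08, 1, 0.315, 0.155, -0.05, 0, 0, -1.2, 1],
)

```text
clock: 6.63
position: [0.5569, -0.3218, 0.2858]
orientation: [3.14, 0.089, 0.0]
contact_force: [1.2, 0.3, -0.6]
grip_width: 0.0135
finger_force: 40.7
```

```bash
python3 - <<'E'
from h import *
p,T=st(); im,d,W=cloud("side"); save("s2",im); Z=W[...,2]; m=(im.max(2)<60)&(abs(W[...,0]-p[0])<.03)&(abs(W[...,1]-p[1])<.05)&(Z>.1)&(Z<.35); print("low",np.nanpercentile(Z[m],[1,3,10]),"tips exp",p[2]-.017)
c=im[0:400,120:640];save("s2",c)
E
```

```text
t 6.63 p [ 0.5569 -0.3218  0.2858] yaw_y -86.75 tilt [ 0. -0.] q [ 0.11  0.36  0.45  1.59 -0.16  1.23 -0.92] w 0.0135 ff 40.7 F [ 1.2  0.3 -0.6]
low [0.24024264 0.24369637 0.25290759] tips exp 0.26882180196435096
```

View pics/s2.png

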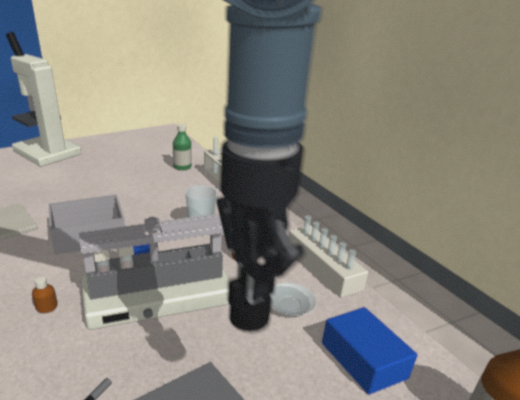

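The nut is held upright below the jaws, at (250,305), over the mat's far end. Lowering.

>>> apply_moves(
  series=[0, 0, 0.035, 0, 0, 0, 1, 0, 0, 0.07, 0, 0, 0, 1, 0, 0, 0.105, 0, 0, 0, 1, 0, 0, 0.14, 0, 0, 0, 1, 0, 0, 0.175, 0, 0, 0, 1, 0, 0, 0.2, 0, 0, 0, 1, 0, 0, 0.212, 0, 0, 0, 1, 0, 0, 0.218, 0, 0, 0, 1, 0, 0, 0.222, 0, 0, 0, 1, 0, 0, 0.225, 0, 0, 0, 1, 0, 0, 0.225, 0, 0, 0, 1],
)

```text
clock: 7.6
position: [0.5583, -0.3205, 0.0621]
orientation: [3.139, 0.079, 0.004]
contact_force: [0.1, 0.2, -1.3]
grip_width: 0.0134
finger_force: 40.7
```

>>> apply_moves(
  series=[0, 0, 0.001, 0, 0, 0, 1, 0, 0, 0.002, 0, 0, 0, 1, 0, 0, 0.003, 0, 0, 0, 1],
)

```text
clock: 7.85
position: [0.5579, -0.3202, 0.0588]
orientation: [3.14, 0.079, 0.003]
contact_force: [0.4, -0.1, -0.8]
grip_width: 0.0131
finger_force: 40.7
```

>>> apply_moves(
  series=[0, 0, 0.001, 0, 0, 0, 1, 0, 0, 0.002, 0, 0, 0, 1, 0, 0, 0.002, 0, 0, 0, 1],
)

```text
clock: 8.1
position: [0.5578, -0.3201, 0.0574]
orientation: [-3.14, -0.079, -0.002]
contact_force: [-1.4, 0.9, 6.4]
grip_width: 0.0133
finger_force: 41.7
```

>>> apply_moves(
  series=[0, 0, 0, 0, 0, 0, 0, 0, 0, 0, 0, 0, 0, -1, 0, 0, 0, 0, 0, 0, -1, 0, 0, 0, 0, 0, 0, -1, 0, 0, -0.01, 0, 0, 0, -1, 0, 0, -0.04, 0, 0, 0, -1, 0, 0, -0.08, 0, 0, 0, -1, 0, 0, -0.12, 0, 0, 0, -1, 0, 0, -0.16, 0, 0, 0, -1, 0, 0, -0.2, 0, 0, 0, -1, 0, 0, -0.24, 0, 0, 0, -1, 0, 0, -0.26, 0, 0, 0, -1],
)

```text
clock: 9.1
position: [0.5587, -0.3215, 0.3231]
orientation: [3.136, 0.078, 0.014]
contact_force: [0.3, -0.6, 0.8]
grip_width: 0.0856
finger_force: 0.0
```

```bash
python3 - <<'E'
from h import *
p,T=st()
im,d,W=cloud("wrist"); save("w3",im); X,Y,Z=W[...,0],W[...,1],W[...,2]
rect("nut",W[(abs(X-.557)<.06)&(abs(Y+.32)<.06)&(Z>.02)&(Z<.1)]); rect("nuttop",W[(abs(X-.557)<.06)&(abs(Y+.32)<.06)&(Z>.058)&(Z<.1)])
im,d,W=cloud("scene"); X,Y,Z=W[...,0],W[...,1],W[...,2]
rect("bar",W[(Z>.156)&(Z<.166)&(abs(X-.55)<.16)&(abs(Y-.03)<.07)])
E
```

```text
t 9.1 p [ 0.5587 -0.3215  0.3231] yaw_y -87.16 tilt [ 0.009 -0.004] q [ 0.1   0.33  0.46  1.55 -0.15  1.29 -0.94] w 0.0856 ff 0.0 F [ 0.3 -0.6  0.8]
nut 1555 c [ 558.5 -321.1] size [48.  47.8] ang 47.3 zmed 0.0355
nuttop 678 c [ 558.7 -321.2] size [55.1 12.8] ang 2.7 zmed 0.0661
bar 1477 c [550.8  31.9] size [ 52.9 274.2] ang 82.4 zmed 0.1605
```

View pics/w3.png

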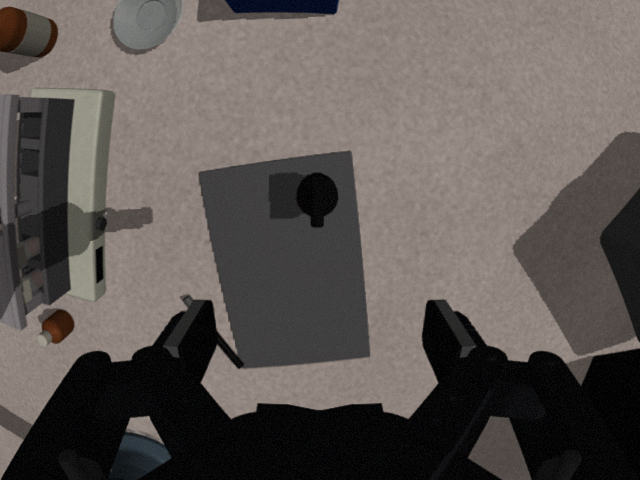

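The nut stands upright on the mat at (317,195). Next, the bar.

>>> apply_moves(
  series=[0.001, -0.02, 0, 0, 0, 0.05, -1, 0.002, -0.058, 0, 0, 0, 0.1, -1, 0.003, -0.096, 0, 0, 0, 0.15, -1, 0.004, -0.134, 0, 0, 0, 0.186, -1, 0.005, -0.172, 0, 0, 0, 0.186, -1, 0.006, -0.21, 0, 0, 0, 0.186, -1, 0.007, -0.248, 0, 0, 0, 0.186, -1, 0.008, -0.286, 0, 0, 0, 0.186, -1, 0.009, -0.32, 0, 0, 0, 0.186, -1, 0.0095, -0.342, 0.02, 0, 0, 0.186, -1, 0.0095, -0.352, 0.05, 0, 0, 0.186, -1, 0.0095, -0.352, 0.07, 0, 0, 0.186, -1],
)

```text
clock: 10.2
position: [0.5472, 0.0372, 0.2432]
orientation: [-3.134, 0.201, 0.005]
contact_force: [-0.3, 0.2, -0.5]
grip_width: 0.0852
finger_force: 0.0
```

```bash
python3 - <<'E'
from h import *
p,T=st()
im,d,W=cloud("wrist"); X,Y,Z=W[...,0],W[...,1],W[...,2]
rect("bar",W[(Z>.156)&(Z<.166)&(abs(X-.55)<.16)&(abs(Y-.03)<.07)]); rect("posttop",W[(Z>.180)&(Z<.19)&(abs(X-.55)<.03)&(abs(Y-.03)<.03)])
E
```

```text
t 10.2 p [0.5472 0.0372 0.2432] yaw_y -97.35 tilt [-0.003  0.002] q [-0.38  0.2   0.27  1.86 -0.06  1.09 -1.79] w 0.0852 ff 0.0 F [-0.3  0.2 -0.5]
bar 30832 c [553.1  29.9] size [ 52.5 262.1] ang 82.2 zmed 0.1604
posttop 1057 c [550.9  30.3] size [15.6 28. ] ang 87.7 zmed 0.183
```

>>> apply_moves(
  series=[0, 0, 0, 0, 0, 0, -1, 0, 0, 0, 0, 0, 0, -1],
)

```text
clock: 10.42
position: [0.5488, 0.0314, 0.2458]
orientation: [3.134, -0.215, -0.001]
contact_force: [-0.1, -0.7, -0.0]
grip_width: 0.0855
finger_force: 0.0
```

>>> apply_moves(
  series=[0.002, 0.001, 0.025, 0, 0, 0, -1, 0.002, 0.001, 0.05, 0, 0, 0, -1, 0.002, 0.001, 0.075, 0, 0, 0, -1, 0.002, 0.001, 0.09, 0, 0, 0, -1, 0.002, 0.001, 0.094, 0, 0, 0, -1, 0.002, 0.001, 0.094, 0, 0, 0, -0.5, 0.002, 0.001, 0.094, 0, 0, 0, 1, 0.002, 0.001, 0.094, 0, 0, 0, 1, 0.002, 0.001, 0.094, 0, 0, 0, 1, 0.002, 0.001, 0.094, 0, 0, 0, 1, 0.002, 0.001, 0.094, 0, 0, 0, 1],
  force=60,
)

```text
clock: 11.33
position: [0.553, 0.0309, 0.1542]
orientation: [-3.133, 0.214, -0.008]
contact_force: [-0.6, -0.5, 6.0]
grip_width: 0.0508
finger_force: 64.1
```

>>> apply_moves(
  series=[0, 0, -0.004, 0, 0, 0, 1, 0, 0, -0.01, 0, 0, 0, 1, 0, 0, -0.018, 0, 0, 0, 1, 0, 0, -0.026, 0, 0, 0, 1, 0, 0, -0.034, 0, 0, 0, 1, 0, 0, -0.044, 0, 0, 0, 1, 0, 0, -0.06, 0, 0, 0, 1, 0, 0, -0.08, 0, 0, 0, 1, 0, 0, -0.08, 0, 0, 0, 1],
)

```text
clock: 12.08
position: [0.5533, 0.0313, 0.2364]
orientation: [-3.132, 0.213, -0.011]
contact_force: [1.4, 0.5, -1.1]
grip_width: 0.0509
finger_force: 64.2
```

```bash
python3 - <<'E'
from h import *
p,T=st()
im,d,W=cloud("scene"); X,Y,Z=W[...,0],W[...,1],W[...,2]
m=(Z>.215)&(Z<.255)&(abs(X-.55)<.16)&(abs(Y-.03)<.07)&(im.max(2)>90);rect("bar",W[m]); rect("post",W[(Z>.178)&(Z<.19)&(abs(X-.55)<.04)&(abs(Y-.03)<.04)])
im,d,W=cloud("side"); save("s4",im[80:420,100:600])
E
```

```text
t 12.08 p [0.5533 0.0313 0.2364] yaw_y -97.78 tilt [0.007 0.002] q [-0.38  0.21  0.28  1.86 -0.07  1.07 -1.78] w 0.0509 ff 64.2 F [ 1.4  0.5 -1.1]
bar 992 c [563.7  30. ] size [ 63.4 251.3] ang 85.2 zmed 0.2429
post few 2
```

View pics/s4.png

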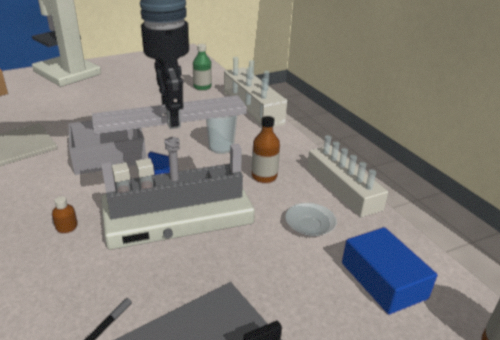

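Bar lifted clear and level; only two tubes are in the wells ((122,178) and (146,175) in the crop). Carrying the bar to the mat.

>>> apply_moves(
  series=[-0.003, 0.015, -0.01, 0, 0, -0.03, 1, -0.009, 0.045, -0.01, 0, 0, -0.06, 1, -0.016, 0.08, -0.01, 0, 0, -0.1, 1, -0.023, 0.114, -0.01, 0, 0, -0.14, 1, -0.03, 0.148, -0.01, 0, 0, -0.18, 1, -0.038, 0.182, -0.01, 0, 0, -0.22, 1, -0.045, 0.216, -0.01, 0, 0, -0.26, 1, -0.051, 0.248, -0.01, 0, 0, -0.29, 1, -0.057, 0.275, -0.01, 0, 0, -0.312, 1, -0.06, 0.292, -0.005, 0, 0, -0.312, 1, -0.062, 0.3, 0.02, 0, 0, -0.312, 1, -0.062, 0.3, 0.04, 0, 0, -0.312, 1],
)

```text
clock: 13.18
position: [0.4466, -0.261, 0.1905]
orientation: [3.129, 0.268, -0.002]
contact_force: [-0.5, 0.5, -3.0]
grip_width: 0.0511
finger_force: 64.1
```

>>> apply_moves(
  series=[0, 0, 0.015, 0, 0, 0, 1, 0, 0, 0.03, 0, 0, 0, 1, 0, 0, 0.03, 0, 0, 0, 1],
)

```text
clock: 13.43
position: [0.4449, -0.2559, 0.1571]
orientation: [-3.125, -0.276, 0.015]
contact_force: [-1.0, 0.0, -2.6]
grip_width: 0.051
finger_force: 64.0
```

```bash
python3 - <<'E'
from h import *
p,T=st()
im,d,W=cloud("scene"); X,Y,Z=W[...,0],W[...,1],W[...,2]
m=(Z>p[2]-.015)&(Z<p[2]+.025)&(abs(X-.45)<.17)&(abs(Y+.26)<.09)&(im.max(2)>85);rect("bar",W[m])
rect("nut",W[(abs(X-.557)<.06)&(abs(Y+.32)<.06)&(Z>.02)&(Z<.1)])
im,d,W=cloud("side"); save("s5",im[150:480,100:600])
E
```

```text
t 13.43 p [ 0.4449 -0.2559  0.1571] yaw_y -79.91 tilt [-0.01   0.004] q [ 0.03  0.25  0.46  2.02 -0.14  0.91 -0.83] w 0.051 ff 64.0 F [-1.   0.  -2.6]
bar 784 c [ 452.  -253.2] size [252.3  71.7] ang 4.8 zmed 0.1622
nut 337 c [ 560.5 -316.9] size [45.7 51. ] ang 54.6 zmed 0.0418
```

View pics/s5.png

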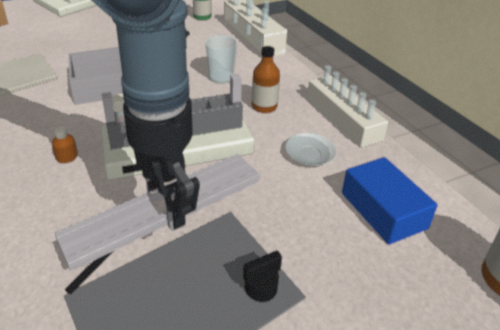

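The bar is held level above the mat at (165,205), with the nut clear at (262,275). Lowering.

>>> apply_moves(
  series=[0.003, 0.002, 0.025, 0, 0, 0, 1, 0.0055, 0.003, 0.05, 0, 0, 0, 1, 0.0055, 0.003, 0.075, 0, 0, 0, 1, 0.0055, 0.003, 0.1, 0, 0, 0, 1, 0.0055, 0.003, 0.118, 0, 0, 0, 1, 0.0055, 0.003, 0.128, 0, 0, 0, 1, 0.0055, 0.003, 0.133, 0, 0, 0, 1, 0.0055, 0.003, 0.133, 0, 0, 0, 1],
)

```text
clock: 14.2
position: [0.455, -0.2598, 0.0286]
orientation: [-3.129, -0.277, 0.0]
contact_force: [-0.4, -0.3, -2.7]
grip_width: 0.051
finger_force: 64.0
```

>>> apply_moves(
  series=[0, 0, 0.002, 0, 0, 0, 1, 0, 0, 0.004, 0, 0, 0, 1, 0, 0, 0.004, 0, 0, 0, 1],
)

```text
clock: 14.45
position: [0.4556, -0.2603, 0.0256]
orientation: [3.129, 0.276, 0.003]
contact_force: [-0.4, 0.2, -1.8]
grip_width: 0.0508
finger_force: 64.0
```

>>> apply_moves(
  series=[0, 0, 0.002, 0, 0, 0, 1, 0, 0, 0.004, 0, 0, 0, 1, 0, 0, 0.006, 0, 0, 0, 1, 0, 0, 0.006, 0, 0, 0, 1],
)

```text
clock: 14.78
position: [0.4544, -0.2597, 0.0183]
orientation: [-3.129, -0.277, 0.001]
contact_force: [-0.0, 0.2, -2.4]
grip_width: 0.0507
finger_force: 64.0
```

>>> apply_moves(
  series=[0, 0, 0.001, 0, 0, 0, 1, 0, 0, 0.002, 0, 0, 0, 1, 0, 0, 0.002, 0, 0, 0, 1],
)

```text
clock: 15.03
position: [0.4546, -0.2598, 0.018]
orientation: [-3.128, -0.276, 0.001]
contact_force: [-3.9, 2.3, 10.6]
grip_width: 0.0509
finger_force: 72.7
```

>>> apply_moves(
  series=[0, 0, 0, 0, 0, 0, 0, 0, 0, 0, 0, 0, 0, -0.5, 0, 0, 0, 0, 0, 0, -1, 0, 0, 0, 0, 0, 0, -1, 0, 0, -0.02, 0, 0, 0, -1, 0, 0, -0.05, 0, 0, 0, -1, 0, 0, -0.09, 0, 0, 0, -1, 0, 0, -0.13, 0, 0, 0, -1, 0, 0, -0.17, 0, 0, 0, -1, 0, 0, -0.21, 0, 0, 0, -1, 0, 0, -0.24, 0, 0, 0, -1, 0, 0, -0.24, 0, 0, 0, -1],
)

```text
clock: 16.03
position: [0.459, -0.2625, 0.2645]
orientation: [3.123, 0.275, 0.022]
contact_force: [0.9, 0.3, 1.0]
grip_width: 0.0854
finger_force: 0.0
```

```bash
python3 - <<'E'
from h import *
p,T=st()
im,d,W=cloud("wrist"); save("w6",im); X,Y,Z=W[...,0],W[...,1],W[...,2]
rect("nut",W[(abs(X-.557)<.06)&(abs(Y+.32)<.04)&(Z>.025)&(Z<.1)]); rect("bar",W[(abs(X-.45)<.2)&(abs(Y+.26)<.09)&(Z>.012)&(Z<.025)&(im.max(2)>90)])
im,d,W=cloud("scene"); save("sc6",im); X,Y,Z=W[...,0],W[...,1],W[...,2]
rect("caps",W[(abs(X-.55)<.15)&(abs(Y-.04)<.07)&(Z>.13)&(Z<.145)])
m=(Z>.064)&(Z<.076)&(abs(X-.47)<.14)&(abs(Y-.32)<.14);rect("basket",W[m])
for x0 in (-98,-54,54,98):
    a=np.radians(-7.8); c=np.array([550.8+x0*np.cos(a),30.4+x0*np.sin(a)])/1000
    m=np.hypot(X-c[0],Y-c[1])<.021; m&=(Z>.115)&(Z<.145); print(c); rect("well %d"%x0,W[m])
E
```

```text
t 16.03 p [ 0.459  -0.2625  0.2645] yaw_y -79.93 tilt [ 0.014 -0.005] q [-0.01  0.13  0.5   1.9  -0.07  1.11 -0.88] w 0.0854 ff 0.0 F [0.9 0.3 1. ]
nut 2172 c [ 557.8 -321.1] size [47.9 47.4] ang 47.1 zmed 0.0518
bar 11164 c [ 452.9 -261. ] size [265.3  51.8] ang 10.1 zmed 0.0174
caps 308 c [552.4  33.5] size [ 30.4 267.3] ang 83.2 zmed 0.1387
basket 522 c [477.1 289.7] size [197.8 200.2] ang 83.1 zmed 0.0691
[0.45370671 0.04370013]
well -98 151 c [453.4  44.2] size [27.1 38.5] ang 85.0 zmed 0.1383
[0.49729962 0.03772864]
well -54 101 c [499.1  43.4] size [23.6 30.6] ang 87.0 zmed 0.1368
[0.60430038 0.02307136]
well 54 few 0
[0.64789329 0.01709987]
well 98 few 4
```

View pics/w6.png

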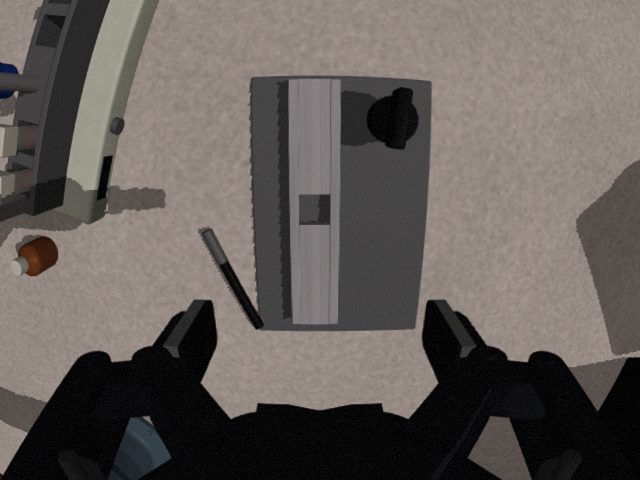

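The bar lies flat and central on the mat, hole at (315,210), with the nut standing at (392,120). Now over the tubes.

>>> apply_moves(
  series=[0.004, -0.015, -0.03, 0, 0, 0.03, -1, 0.01, -0.045, -0.03, 0, 0, 0.07, -1, 0.018, -0.08, -0.03, 0, 0, 0.11, -1, 0.026, -0.115, -0.03, 0, 0, 0.15, -1, 0.035, -0.15, -0.03, 0, 0, 0.19, -1, 0.043, -0.185, -0.03, 0, 0, 0.23, -1, 0.052, -0.22, -0.03, 0, 0, 0.27, -1, 0.06, -0.255, -0.03, 0, 0, 0.3, -1, 0.066, -0.28, -0.03, 0, 0, 0.312, -1, 0.07, -0.295, -0.03, 0, 0, 0.312, -1, 0.07, -0.295, -0.03, 0, 0, 0.312, -1, 0.07, -0.295, -0.03, 0, 0, 0.312, -1],
)

```text
clock: 17.13
position: [0.4707, 0.0433, 0.2845]
orientation: [3.133, -0.209, -0.007]
contact_force: [0.1, -0.2, -0.2]
grip_width: 0.085
finger_force: 0.0
```

```bash
python3 - <<'E'
from h import *
p,T=st()
im,d,W=cloud("wrist"); save("w7",im); X,Y,Z=W[...,0],W[...,1],W[...,2]
for x0 in (-98,-54,54,98):
    a=np.radians(-7.8); c=np.array([550.8+x0*np.cos(a),30.4+x0*np.sin(a)])/1000
    m=(np.hypot(X-c[0],Y-c[1])<.022)&(Z>.133)&(Z<.144); rect("cap %d"%x0,W[m])
    m=(np.hypot(X-c[0],Y-c[1])<.014); print("well min z",np.nanpercentile(Z[m],[5,95]))
im,d,W=cloud("scene"); save("sc7",im); X,Y,Z=W[...,0],W[...,1],W[...,2]
b=np.zeros((480,640),bool); b[200:300,410:495]=1
m=(Z>.064)&(Z<.076)&(abs(X-.47)<.2)&(abs(Y-.32)<.2)&b;rect("basket",W[m])
E
```

```text
t 17.13 p [0.4707 0.0433 0.2845] yaw_y -97.62 tilt [-0.004 -0.002] q [-0.37  0.01  0.19  1.97 -0.    1.17 -1.88] w 0.085 ff 0.0 F [ 0.1 -0.2 -0.2]
cap -98 1415 c [451.8  42.2] size [28.7 31.3] ang 86.9 zmed 0.1392
well min z [0.06703627 0.14032381]
cap -54 1430 c [497.1  39.5] size [28.1 28.6] ang 86.2 zmed 0.1393
well min z [0.09778375 0.36977532]
cap 54 few 0
well min z [0.03791854 0.04089462]
cap 98 few 0
well min z [0.04314035 0.04576997]
basket 520 c [472.9 324.4] size [129.9 178. ] ang 83.2 zmed 0.0692
```

View pics/sc7.png

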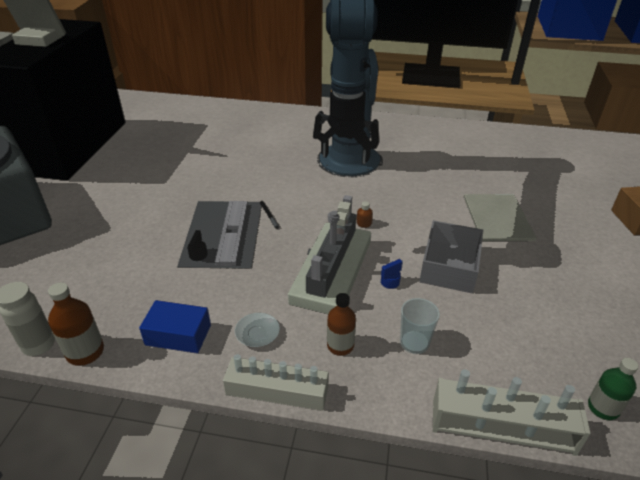

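The empty jaws are behind the mixer. Only two caps remain, near (345,205); the other wells are empty. The basket is at (453,255), unmoved.

>>> apply_moves(
  series=[0.01, 0, 0.02, 0, 0, -0.02, -1, 0.022, 0.001, 0.04, 0, 0, -0.03, -1, 0.022, 0.001, 0.07, 0, 0, -0.03, -1, 0.022, 0.001, 0.07, 0, 0, -0.03, -1, 0.022, 0.001, 0.07, 0, 0, -0.03, -1],
)

```text
clock: 17.65
position: [0.4916, 0.0368, 0.2149]
orientation: [3.135, -0.171, -0.009]
contact_force: [0.3, -0.3, -0.1]
grip_width: 0.0853
finger_force: 0.0
```

```bash
python3 - <<'E'
from h import *
p,T=st()
im,d,W=cloud("wrist"); X,Y,Z=W[...,0],W[...,1],W[...,2]
for c in ([.452,.043],[.497,.0395]):
    m=(np.hypot(X-c[0],Y-c[1])<.022)&(Z>.133)&(Z<.144); rect("cap",W[m])
print("toolframe delta to B",np.round(T.T@(np.array([.497,.0395,.131])-p),4))
E
```

```text
t 17.65 p [0.4916 0.0368 0.2149] yaw_y -96.23 tilt [-0.006 -0.002] q [-0.35  0.12  0.21  2.01 -0.03  1.02 -1.81] w 0.0853 ff 0.0 F [ 0.3 -0.3 -0.1]
cap 2082 c [451.6  42.3] size [27.8 31.6] ang 85.7 zmed 0.1392
cap 2306 c [497.5  39.5] size [28. 28.] ang 85.9 zmed 0.1392
toolframe delta to B [ 0.0055 -0.0034  0.0839]
```

>>> apply_moves(
  series=[0.004, -0.0034, 0.02, 0, 0, -0.035, -1, 0.004, -0.0034, 0.045, 0, 0, -0.035, -1, 0.004, -0.0034, 0.07, 0, 0, -0.035, -1, 0.004, -0.0034, 0.081, 0, 0, -0.035, -1, 0.004, -0.0034, 0.083, 0, 0, -0.035, -1, 0.004, -0.0034, 0.083, 0, 0, -0.035, 0, 0.004, -0.0034, 0.083, 0, 0, -0.035, 0.5, 0.004, -0.0034, 0.083, 0, 0, -0.035, 1, 0.004, -0.0034, 0.083, 0, 0, -0.035, 1, 0.004, -0.0034, 0.083, 0, 0, -0.035, 1, 0.004, -0.0034, 0.083, 0, 0, -0.035, 1],
  force=35,
)

```text
clock: 18.62
position: [0.4989, 0.0418, 0.135]
orientation: [-3.139, 0.111, -0.004]
contact_force: [-0.4, -0.1, 4.8]
grip_width: 0.0273
finger_force: 36.6
```

>>> apply_moves(
  series=[0, 0, -0.01, 0, 0, 0, 1, 0, 0, -0.025, 0, 0, 0, 1, 0, 0, -0.045, 0, 0, 0, 1, 0, 0, -0.07, 0, 0, 0, 1, 0, 0, -0.1, 0, 0, 0, 1, 0, 0, -0.13, 0, 0, 0, 1, 0, 0, -0.13, 0, 0, 0, 1],
)

```text
clock: 19.2
position: [0.502, 0.0424, 0.2709]
orientation: [-3.136, 0.111, -0.02]
contact_force: [1.3, 0.6, 0.4]
grip_width: 0.0275
finger_force: 36.0
```

```bash
cat >> h.py <<'E'
def basket():
    im,d,W=cloud("scene"); X,Y,Z=W[...,0],W[...,1],W[...,2]
    b=np.zeros((480,640),bool); b[190:320,395:530]=1
    m=(Z>.064)&(Z<.076)&(abs(X-.47)<.14)&(Y>.22)&b;rect("basket",W[m]); return im
E
python3 - <<'E'
from h import *
p,T=st(); basket()
print(np.round(T.T@(np.array([.433,.329,.26])-p),4),np.round(T.T@(np.array([.513,.319,.26])-p),4))
im,d,W=cloud("side"); m=(np.hypot(W[...,0]-p[0],W[...,1]-p[1])<.02)&(W[...,2]>.1)&(W[...,2]<p[2]-.03); print(m.sum(),np.percentile(W[m],[2,98],axis=0))
E
```

```text
t 19.2 p [0.502  0.0424 0.2709] yaw_y -94.06 tilt [0.013 0.003] q [-0.36  0.07  0.21  1.93 -0.02  1.12 -1.79] w 0.0275 ff 36.0 F [1.3 0.6 0.4]
basket 524 c [472.7 324.5] size [129.9 177.7] ang 83.3 zmed 0.0691
[-0.0893 -0.281   0.0109] [-0.0088 -0.2767  0.0119]
460 [[0.48711533 0.02615548 0.1744363 ]
 [0.50954909 0.039541   0.23937164]]
```

>>> apply_moves(
  series=[-0.001, -0.015, 0, 0, 0, 0, 1, -0.002, -0.045, 0, 0, 0, 0, 1, -0.003, -0.08, 0, 0, 0, 0, 1, -0.004, -0.115, 0, 0, 0, 0, 1, -0.005, -0.15, 0, 0, 0, 0, 1, -0.006, -0.185, 0, 0, 0, 0, 1, -0.007, -0.22, 0, 0, 0, 0, 1, -0.008, -0.25, 0, 0, 0, 0, 1, -0.009, -0.268, 0, 0, 0, 0, 1, -0.009, -0.277, 0.01, 0, 0, 0, 1, -0.009, -0.277, 0.03, 0, 0, 0, 1, -0.009, -0.277, 0.04, 0, 0, 0, 1],
)

```text
clock: 20.3
position: [0.5065, 0.3175, 0.2196]
orientation: [3.135, -0.109, -0.008]
contact_force: [-0.6, -0.4, -1.7]
grip_width: 0.0269
finger_force: 36.0
```

```bash
python3 - <<'E'
from h import *
p,T=st(); save("sc8",basket()[170:330,330:540].repeat(3,0).repeat(3,1))
print(np.round(T.T@(np.array([.513,.319,.105])-p),4))
E
```

```text
t 20.3 p [0.5065 0.3175 0.2196] yaw_y -94.0 tilt [-0.005 -0.004] q [-0.65  0.32  0.02  1.75 -0.01  1.08 -2.26] w 0.0269 ff 36.0 F [-0.6 -0.4 -1.7]
basket 491 c [473.3 324.5] size [130.2 178.2] ang 83.2 zmed 0.0695
[ 0.0069 -0.0025  0.1145]
```

View pics/sc8.png

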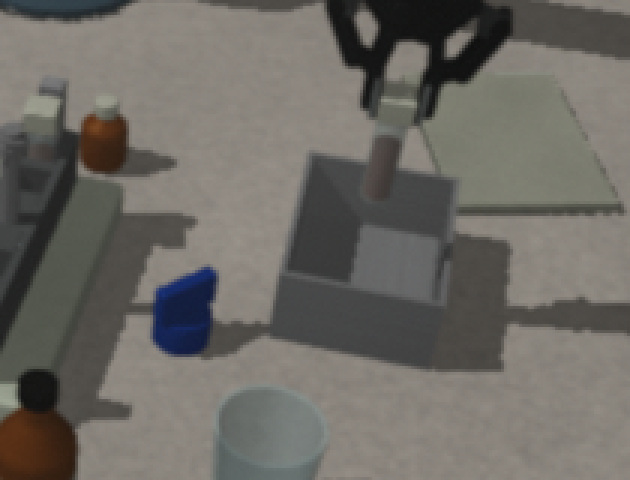

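The tube hangs upright at (385,150), over the basket opening. Lowering.

>>> apply_moves(
  series=[0.003, -0.002, 0.02, 0, 0, 0, 1, 0.006, -0.0025, 0.045, 0, 0, 0, 1, 0.006, -0.0025, 0.07, 0, 0, 0, 1, 0.006, -0.0025, 0.09, 0, 0, 0, 1, 0.006, -0.0025, 0.102, 0, 0, 0, 1, 0.006, -0.0025, 0.11, 0, 0, 0, 1, 0.006, -0.0025, 0.112, 0, 0, 0, 1, 0.006, -0.0025, 0.112, 0, 0, 0, 1],
)

```text
clock: 21.02
position: [0.5149, 0.3203, 0.1116]
orientation: [3.139, -0.112, -0.0]
contact_force: [0.3, -0.4, -0.2]
grip_width: 0.0274
finger_force: 36.0
```

>>> apply_moves(
  series=[0, 0, 0.001, 0, 0, 0, 1, 0, 0, 0.002, 0, 0, 0, 1, 0, 0, 0.003, 0, 0, 0, 1, 0, 0, 0.003, 0, 0, 0, 1],
)

```text
clock: 21.35
position: [0.515, 0.3212, 0.1094]
orientation: [-3.139, 0.111, -0.002]
contact_force: [-0.5, 0.1, -0.0]
grip_width: 0.0273
finger_force: 36.0
```

>>> apply_moves(
  series=[0, 0, 0.002, 0, 0, 0, 1, 0, 0, 0.004, 0, 0, 0, 1, 0, 0, 0.006, 0, 0, 0, 1, 0, 0, 0.007, 0, 0, 0, 1, 0, 0, 0.007, 0, 0, 0, 1],
)

```text
clock: 21.77
position: [0.5143, 0.3206, 0.1011]
orientation: [3.139, -0.111, -0.001]
contact_force: [-0.6, -0.4, 0.2]
grip_width: 0.0274
finger_force: 36.0
```

>>> apply_moves(
  series=[0, 0, 0.001, 0, 0, 0, 1, 0, 0, 0.002, 0, 0, 0, 1, 0, 0, 0.002, 0, 0, 0, 1],
)

```text
clock: 22.02
position: [0.5148, 0.3209, 0.1001]
orientation: [-3.14, 0.111, -0.0]
contact_force: [0.2, -0.8, 2.0]
grip_width: 0.0272
finger_force: 36.3
```

>>> apply_moves(
  series=[0, 0, 0, 0, 0, 0, 0.25, 0, 0, 0, 0, 0, 0, 0, 0, 0, 0, 0, 0, 0, -0.5, 0, 0, 0, 0, 0, 0, -1, 0, 0, -0.015, 0, 0, 0, -1, 0, 0, -0.045, 0, 0, 0, -1, 0, 0, -0.08, 0, 0, 0, -1, 0, 0, -0.12, 0, 0, 0, -1, 0, 0, -0.15, 0, 0, 0, -1, 0, 0, -0.15, 0, 0, 0, -1, 0, 0, -0.15, 0, 0, 0, -1],
)

```text
clock: 22.93
position: [0.5163, 0.3219, 0.2529]
orientation: [-3.136, 0.111, -0.008]
contact_force: [-0.4, -0.1, -1.1]
grip_width: 0.0852
finger_force: 0.0
```

```bash
python3 - <<'E'
from h import *
p,T=st(); im=basket()
im,d,W=cloud("wrist"); X,Y,Z=W[...,0],W[...,1],W[...,2]
rect("cap in basket",W[(abs(X-.515)<.04)&(abs(Y-.32)<.04)&(Z>.09)&(Z<.115)])
print(np.round(T.T@(np.array([.4525,.0425,.25])-p),4))
E
```

```text
t 22.93 p [0.5163 0.3219 0.2529] yaw_y -94.06 tilt [0.005 0.004] q [-0.65  0.3   0.03  1.7  -0.01  1.13 -2.26] w 0.0852 ff 0.0 F [-0.4 -0.1 -1.1]
basket 549 c [473.  324.5] size [130.  178.3] ang 83.2 zmed 0.0691
cap in basket 1394 c [513.  318.1] size [28.1 28.4] ang 85.6 zmed 0.1042
[-0.0438  0.2832  0.0015]
```

>>> apply_moves(
  series=[-0.002, 0.015, 0, 0, 0, 0, -1, -0.007, 0.045, 0, 0, 0, 0, -1, -0.012, 0.08, 0, 0, 0, 0, -1, -0.018, 0.115, 0, 0, 0, 0, -1, -0.023, 0.15, 0, 0, 0, 0, -1, -0.029, 0.185, 0, 0, 0, 0, -1, -0.034, 0.22, 0, 0, 0, 0, -1, -0.039, 0.25, 0, 0, 0, 0, -1, -0.042, 0.272, 0, 0, 0, 0, -1, -0.044, 0.283, 0.02, 0, 0, 0, -1, -0.044, 0.283, 0.04, 0, 0, 0, -1, -0.044, 0.283, 0.04, 0, 0, 0, -1],
)

```text
clock: 24.03
position: [0.4459, 0.0397, 0.2044]
orientation: [3.136, -0.115, -0.018]
contact_force: [-1.0, 0.9, -0.7]
grip_width: 0.0855
finger_force: 0.0
```

>>> apply_moves(
  series=[0, 0, 0, 0, 0, 0, -1, 0, 0, 0, 0, 0, 0, -1],
)

```text
clock: 24.2
position: [0.4505, 0.0422, 0.2093]
orientation: [3.139, -0.109, -0.002]
contact_force: [0.0, -0.0, -0.3]
grip_width: 0.0857
finger_force: 0.0
```

```bash
python3 - <<'E'
from h import *
p,T=st()
im,d,W=cloud("wrist"); X,Y,Z=W[...,0],W[...,1],W[...,2]
c=[.452,.043];m=(np.hypot(X-c[0],Y-c[1])<.022)&(Z>.133)&(Z<.144); rect("cap",W[m]); rect("cap",W[m&(im.min(2)>130)])
print("toolframe delta",np.round(T.T@(np.array([.452,.0425,.133])-p),4))
E
```

```text
t 24.2 p [0.4505 0.0422 0.2093] yaw_y -93.99 tilt [-0.001 -0.   ] q [-0.37  0.05  0.19  2.1  -0.01  1.   -1.81] w 0.0857 ff 0.0 F [ 0.  -0.  -0.3]
cap 2613 c [451.7  42.4] size [28.5 30.4] ang 86.3 zmed 0.1392
cap 1773 c [453.2  41.7] size [25.7 26.3] ang 87.1 zmed 0.1394
toolframe delta [ 0.0015 -0.0004  0.0763]
```

>>> apply_moves(
  series=[0.001, -0.0004, 0.02, 0, 0, 0, -1, 0.001, -0.0004, 0.045, 0, 0, 0, -1, 0.001, -0.0004, 0.065, 0, 0, 0, -1, 0.001, -0.0004, 0.075, 0, 0, 0, -1, 0.001, -0.0004, 0.077, 0, 0, 0, -1, 0.001, -0.0004, 0.077, 0, 0, 0, 0, 0.001, -0.0004, 0.077, 0, 0, 0, 0.5, 0.001, -0.0004, 0.077, 0, 0, 0, 1, 0.001, -0.0004, 0.077, 0, 0, 0, 1, 0.001, -0.0004, 0.077, 0, 0, 0, 1, 0.001, -0.0004, 0.077, 0, 0, 0, 1],
)

```text
clock: 25.17
position: [0.4528, 0.0423, 0.1338]
orientation: [-3.139, 0.111, -0.003]
contact_force: [-0.6, -0.3, 3.4]
grip_width: 0.0276
finger_force: 36.4
```

>>> apply_moves(
  series=[0, 0, -0.01, 0, 0, 0, 1, 0, 0, -0.025, 0, 0, 0, 1, 0, 0, -0.045, 0, 0, 0, 1, 0, 0, -0.07, 0, 0, 0, 1, 0, 0, -0.1, 0, 0, 0, 1, 0, 0, -0.13, 0, 0, 0, 1, 0, 0, -0.13, 0, 0, 0, 1],
)

```text
clock: 25.75
position: [0.4556, 0.0424, 0.2696]
orientation: [-3.136, 0.112, -0.018]
contact_force: [1.2, 0.5, 0.2]
grip_width: 0.0272
finger_force: 36.3
```

```bash
python3 - <<'E'
from h import *
p,T=st(); basket()
print(np.round(T.T@(np.array([.433,.329,.26])-p),4))
im,d,W=cloud("side"); m=(np.hypot(W[...,0]-p[0],W[...,1]-p[1])<.02)&(W[...,2]>.1)&(W[...,2]<p[2]-.03); print(m.sum(),np.percentile(W[m],[2,98],axis=0))
E
```

```text
t 25.75 p [0.4556 0.0424 0.2696] yaw_y -94.07 tilt [0.012 0.003] q [-0.38 -0.02  0.2   2.03  0.    1.12 -1.83] w 0.0272 ff 36.3 F [1.2 0.5 0.2]
basket 558 c [472.2 324.6] size [130.  179.9] ang 83.2 zmed 0.0693
[-0.043  -0.2842  0.0102]
473 [[0.44207016 0.02715715 0.17401506]
 [0.4651198  0.04094115 0.23860923]]
```

>>> apply_moves(
  series=[-0.002, -0.015, 0, 0, 0, 0, 1, -0.006, -0.045, 0, 0, 0, 0, 1, -0.011, -0.08, 0, 0, 0, 0, 1, -0.016, -0.115, 0, 0, 0, 0, 1, -0.021, -0.15, 0, 0, 0, 0, 1, -0.026, -0.185, 0, 0, 0, 0, 1, -0.031, -0.22, 0, 0, 0, 0, 1, -0.036, -0.25, 0, 0, 0, 0, 1, -0.039, -0.273, 0, 0, 0, 0, 1, -0.04, -0.284, 0.01, 0, 0, 0, 1, -0.04, -0.284, 0.03, 0, 0, 0, 1, -0.04, -0.284, 0.04, 0, 0, 0, 1],
)

```text
clock: 26.85
position: [0.4301, 0.3267, 0.2188]
orientation: [3.135, -0.109, -0.007]
contact_force: [-0.4, -0.6, -1.4]
grip_width: 0.0273
finger_force: 36.3
```

```bash
python3 - <<'E'
from h import *
p,T=st(); basket()
print(np.round(T.T@(np.array([.435,.328,.103])-p),4))
im,d,W=cloud("scene"); m=(abs(W[...,0]-.513)<.025)&(abs(W[...,1]-.318)<.025)&(W[...,2]>.09)&(W[...,2]<.115); rect("tubeB cap",W[m])
E
```

```text
t 26.85 p [0.4301 0.3267 0.2188] yaw_y -93.97 tilt [-0.005 -0.005] q [-0.68  0.21 -0.05  1.89  0.01  1.05 -2.38] w 0.0273 ff 36.3 F [-0.4 -0.6 -1.4]
basket 571 c [473.2 324.4] size [130.2 178.3] ang 83.3 zmed 0.0692
[ 0.0053 -0.0022  0.1158]
tubeB cap 149 c [515.3 319. ] size [27.6 31.8] ang 86.6 zmed 0.1035
```

>>> apply_moves(
  series=[0.002, 0, 0.02, 0, 0, 0, 1, 0.003, 0, 0.045, 0, 0, 0, 1, 0.003, 0, 0.07, 0, 0, 0, 1, 0.003, 0, 0.09, 0, 0, 0, 1, 0.003, 0, 0.105, 0, 0, 0, 1, 0.003, 0, 0.115, 0, 0, 0, 1, 0.003, 0, 0.12, 0, 0, 0, 1, 0.003, 0, 0.12, 0, 0, 0, 1],
)

```text
clock: 27.62
position: [0.4348, 0.3266, 0.1019]
orientation: [3.138, -0.113, -0.002]
contact_force: [-0.5, -0.1, -0.0]
grip_width: 0.0275
finger_force: 36.3
```

>>> apply_moves(
  series=[0, 0, 0.001, 0, 0, 0, 1, 0, 0, 0.002, 0, 0, 0, 1, 0, 0, 0.002, 0, 0, 0, 1],
)

```text
clock: 27.87
position: [0.4356, 0.3284, 0.1017]
orientation: [-3.138, 0.111, -0.002]
contact_force: [-0.1, -0.2, -0.5]
grip_width: 0.027
finger_force: 36.3
```

>>> apply_moves(
  series=[0, 0, 0.001, 0, 0, 0, 1, 0, 0, 0.002, 0, 0, 0, 1, 0, 0, 0.003, 0, 0, 0, 1, 0, 0, 0.003, 0, 0, 0, 1],
)

```text
clock: 28.2
position: [0.4354, 0.3283, 0.0988]
orientation: [-3.139, 0.111, -0.001]
contact_force: [-1.3, -0.9, 4.4]
grip_width: 0.0275
finger_force: 36.9
```

>>> apply_moves(
  series=[0, 0, 0, 0, 0, 0, 0.25, 0, 0, 0, 0, 0, 0, 0, 0, 0, 0, 0, 0, 0, -0.5, 0, 0, 0, 0, 0, 0, -1, 0, 0, -0.015, 0, 0, 0, -1, 0, 0, -0.045, 0, 0, 0, -1, 0, 0, -0.08, 0, 0, 0, -1, 0, 0, -0.12, 0, 0, 0, -1, 0, 0, -0.16, 0, 0, 0, -1, 0, 0, -0.2, 0, 0, 0, -1, 0, 0, -0.2, 0, 0, 0, -1, 0, 0, -0.2, 0, 0, 0, -1],
)

```text
clock: 29.2
position: [0.4366, 0.3293, 0.3014]
orientation: [-3.134, 0.111, -0.009]
contact_force: [0.0, -0.3, -0.3]
grip_width: 0.0853
finger_force: 0.0
```

```bash
python3 - <<'E'
from h import *
p,T=st(); im=basket(); save("sc9",im)
im,d,W=cloud("side"); save("s9",im)
E
```

```text
t 29.2 p [0.4366 0.3293 0.3014] yaw_y -94.05 tilt [0.006 0.005] q [-0.67  0.14 -0.05  1.79  0.01  1.2  -2.37] w 0.0853 ff 0.0 F [ 0.  -0.3 -0.3]
basket 560 c [474.  324.3] size [130.1 178.5] ang 83.2 zmed 0.0693
```

View pics/sc9.png

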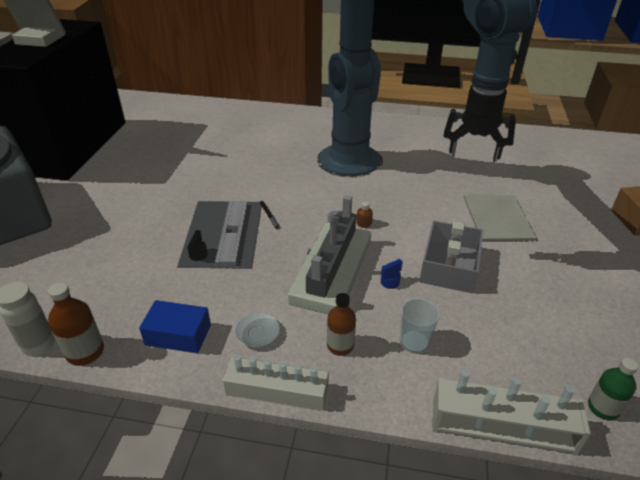

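View pics/s9.png

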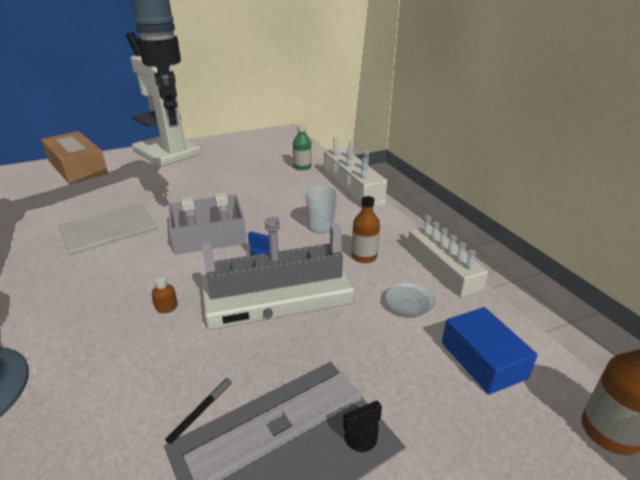

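Both tubes stand in the basket (side (188,212) and (222,207)), the wells are empty, the bar (280,425) and nut (362,425) are on the mat, the bystanders haven't moved, and the arm is clear.

```bash
python3 -c "
from h import *
print(workorder.close_job())"
```

```text
the job is handed in; nothing more can be done
None
```

The job is handed in: I unscrewed the nut clockwise and stood it on the mat, laid the bar flat with its middle over the mat, and put both tubes (the mixer held only two) in the basket; the last pictures show no bystander moved.

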